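Lay the straightedge against a slide rail for a flatness check

ROBOT

A 6-joint arm with a two-finger parallel gripper is mounted at the origin on the work surface. World frame = base frame: x ahead of the robot, y to its left, z up, the work surface at z = 0. Lengths are in mm, angles in degrees, forces in N, time in s.
With the tool pointing down it reaches from about 350 to 850 mm from the base axis. Payload 8.1 kg.
Tool frame: the origin (TCP) lies at the very end of the fingers, on their centre line; the grasp point (between the pads) lies 19 mm behind it; z points along the fingers, y is the direction in which the jaws open and shut (so a half turn about z gives the same grasp; the last joint's range is limited). The gripper opens to 85 mm and grips with 20 to 120 N. Pads are 22 mm wide; open, the fingers measure 114 mm over their backs; the gripper's body (76 mm by 85 mm) begins 54 mm behind the grasp point. The pads swing forward as they close: fully open they stand 13 mm farther back than shut.
Start: joints at [-72.903, 7.471, 85.268, -0, 87.261, -4.893], TCP at [224.688, -556.346, 203.892] pointing down, gripper open.
Joint ranges: [-169.43, 169.43], [-51.17, 129.36], [1.28, 143.12], [-76.62, 256.62], [0, 156.53], [-152.29, 152.29]. Speed limits (degrees/s): [136.94, 136.94, 159.86, 180, 180, 180].

INTERFACE

Orientations are given as [roll, pitch, yaw] about the fixed x, y, z axes, in that order (R = Rz(yaw) Ry(pitch) Rx(roll)).
In Python, from bench import r gives the robot as it stands.
- The arm moves only by the shell command python3 -m crank 'ROWS' [OPENING] [FORCE]. ROWS is JSON, a list that holds one entry, the list of rows, each a list of 6 numbers: the shift along the tool's x, y, z in m, then the turn, a rotation vector about the tool's x, y, z in rad. A call has 1 to 10 rows; each row is the pose to reach, as a shift and turn from the pose measured when the call began, along the tool's axes at that moment; what a row does not reach only later rows make up. A row lasts 1/8 s, in which the tool goes at most 62.5 mm and 10.7 degrees, less where a joint would pass 70% of its speed; a pose out of reach is approached as far as the arm can. A call with a gripper value outside its range is refused whole. OPENING is the closure, from 0 (fully open) to 1 (shut), set as the call begins (- or left out, the last holds). The fingers move at their own pace and stop on an object; FORCE is the grip in N (left out, the last holds). Time passes only in rows, so rows that repeat a pose let the fingers close. It gives the time, the measured TCP pose, the force and the opening at its end, in the units of the state.
- r.sense(): the state, without advancing time (a new reading comes with each control period).
- r.snapshot(name): name is "side" or "top"; returns (picture, depth): 384x512x3 uint8, blue, green, red; 384x512 float32, mm along the optical axis (not along the pixel's ray), 0 where there is no reading.
- r.get_calibration(name): a dict with "mtx" (3x3 intrinsics, pixels), "cam_to_world" (4x4, takes a point from camera to world coordinates). Camera axes: x right, y down, z forward; pixel columns grow to the right and rows downward; lengths in mm; the calibration is good to about 2 mm. A picture is of the moment at which its call begins. get_calibration takes no time and is no camera call.
- r.hand_in(): hands the job in, once; it reports no verdict.
Trained networks look in the newest picture that a camera, given by its name, has taken for a name from the list of things; names that differ only in an ending like _2 or _b are one class to them, and where a whole thing is asked for, a point or a joint stands for the part that bears it (a point fixed in the world has none). Each returns a list of dicts, best first, with "conf" (0 to 1); they miss things now and then, are a little off and sometimes report something else, mostly with a low value. They report only what shows in the picture. A call takes as long as a camera call. They do not tell look-alikes from the thing itself.
- r.look_for(thing, camera): "extent" ([left, top, right, bottom] in pixels, round what is visible of it).
- r.landmark_of(thing, camera): "pixel" ([column, row] in pixels: a listed point, or the origin of a listed thing).
The state is a dict: "time": time; "joint_pos": joint angles; "qd": joint speeds; "joint_efforts": joint torques, N m; "tool_pos": TCP position; "tcp_rot": TCP orientation; "ft_force": force on the tool from outside, world axes, zero at the start; "wrist_torque": the same for the moment, N m; "finger_gap": finger opening in mm.
Only numpy, scipy, OpenCV 4.12 (cv2) and the standard library are available. Lean on these libraries where they do the work, as an engineer would, in place of code of your own. Each camera call takes 0.05 s, during which the arm holds its last target.

TASK

Lift the steel straightedge straight up off its two locating pins, keeping it level so it does not cock and jam, and lay it flat on the dark surface plate with its bare reference edge flush along the blue-dyed face of the slide rail, centred on the rail, ready for the flatness check. Set it down without dropping it, let go, and leave everything else on the bench where it is.

Things in the scene. Friction and masses are not known exactly. Their poses are not given: they have to be found in the camera images.
- straightedge: Loose steel straightedge, a flat plate 180 mm long (y), 64 mm wide (x), 10 mm thick, about 0.4 kg. Origin: centre of its underside; z up. Its reference edge is the bare long edge at x = +32 mm; the long edge at x = -32 mm has an orange stripe on top. Two 13 mm through holes at x = -12, y = +72 and -72 mm take the rack's pins. At the start it lies on the rack, its axes along the rack's.
- grip (a point): Point in the black upright grip bar on top of the straightedge at which to hold it: x = -12, y = 0, z = 36 mm in its frame. The bar is 16 mm thick (x), 50 mm long (y), and reaches from 10 to 50 mm above the underside, so 14 mm above this point.
- edge_left (a point): Point on the straightedge's reference edge, 85 mm from its middle on its +y side (x = 32, y = 85, z = 5 mm in its frame).
- edge_right (a point): Point on the straightedge's reference edge, 85 mm from its middle on its -y side (x = 32, y = -85, z = 5 mm in its frame).
- rack: Fixed brown wooden storage block 90 mm (x) by 220 mm (y) by 20 mm high. Two upright brass pins, 10 mm diameter with tapered tops, at x = -12, y = +72 and -72 mm, rise 25 mm above the block's top (to 45 mm above the bench). Origin: centre of its underside, on the bench. It may stand left or right of the surface plate.
- plate: Fixed dark grey surface plate 220 mm (x) by 260 mm (y), 20 mm thick. Origin: centre of its underside, on the bench; its top is 20 mm above the bench. The rail and a loose steel sleeve stand on it.
- rail: Bright aluminium slide rail screwed down (fixed) on the surface plate: 45 mm wide (x), 160 mm long (y), 20 mm high. Origin: centre of its underside, on the plate's top; z up. Its blue-dyed long face, at x = -22.5 mm, looks to -x, roughly towards the robot; a blue stripe runs along the top of that face. At the end the straightedge's axes lie along the rail's.
- sleeve: Bystander: loose stepped steel sleeve, 30 mm diameter, 38 mm high, standing on the surface plate behind the rail. Origin: centre of its underside.
- brush: Bystander: loose hand brush lying on the bench at the front left.
- wrench: Bystander: loose wrench lying on the bench at the front right.
- oil_can: Bystander: loose white plastic bottle with a red cap, 60 mm diameter, 170 mm high, standing at the back, in the middle. Origin: centre of its underside.
Not all that is in view belongs to the job. What is shaped like the straightedge but purple is not meant. What is shaped like the rack but turquoise is not meant.

How it is judged (in metres and radians):
On the way:
1. The straightedge is lifted straight up clear of its pins: level within 0.15 rad, underside above the pin tips while its middle is still within 30 mm of where it sat over the rack (z of straightedge in the frame of rack above 0.047 m and horizontal distance between straightedge and rack below 0.03 m and angle between straightedge's own z axis and vertical below 0.15 rad), for 0.05 s.
At the end, for the whole second after the job is handed in: The straightedge lies flat and at rest on the surface plate (underside within 4 mm of the plate's top, tilt under 0.05 rad), both ends of its reference edge within 2.5 mm of the plane of the rail's blue face, and its middle within 20 mm of the rail's middle along the rail (x of edge_left in the frame of rail between -0.025 and -0.0195 m and x of edge_right in the frame of rail between -0.025 and -0.0195 m and y of straightedge in the frame of rail between -0.02 and 0.02 m and z of straightedge in the frame of rail between -0.004 and 0.004 m and angle between straightedge's own z axis and vertical below 0.05 rad and linear speed of straightedge below 0.01 m/s and angular speed of straightedge below 0.05 rad/s); the robot touches nothing.
It fails at once if The straightedge is tilted more than 0.2 rad (cocked or tipped) (angle between straightedge's own z axis and vertical above 0.2 rad).
It fails at once if The straightedge is dropped or slammed onto the plate (faster than 0.5 m/s within 30 mm of its surface) (z of straightedge in the frame of plate below 0.05 m and horizontal distance between straightedge and plate below 0.15 m and linear speed of straightedge above 0.5 m/s).
It fails at once if A bystander (sleeve, brush, wrench, bottle) is moved more than 30 mm (distance of any of sleeve, brush, wrench, oil_can from where it was at the start of the episode above 0.03 m).
It also fails if it takes over 42 s, if anything falls off the work surface, if the arm or the gripper's body presses on something with over 40 N, if the wrist force passes 120 N, or if a joint passes its speed limit or range.

## Working session

There is one attempt and no reset: what is moved stays moved. The work goes in short steps, Python scripts to look and compute and a shell command to move; the robot and the scene stay as the last step left them, time stands still between calls to the robot, and variables do not carry over. Pictures are saved under pics/ and viewed, and the job is handed in when it is done.

```bash
mkdir -p pics; ls
python3 - <<'E'
from bench import r
import cv2,numpy as np
s=r.sense();print(s)
for n in("top","side"):
    p,d=r.snapshot(n);cv2.imwrite(f"pics/{n}0.png",p);np.save(f"pics/{n}0.npy",d)
    c=r.get_calibration(n);print(n,np.round(c["mtx"],1).tolist(),np.round(c["cam_to_world"],3).tolist())
    for t in("straightedge","grip","edge_left","edge_right","rack","plate","rail","sleeve"):
        print(t,[(np.round(q["pixel"],1).tolist(),round(q["conf"],2)) for q in r.landmark_of(t,n)])
E
```

```text
pics
{'time': 0.0, 'joint_pos': array([-7.29032414e+01,  7.51592895e+00,  8.53292006e+01,  6.58801942e-04,
        8.72632668e+01, -4.89185181e+00]), 'qd': array([ 0.13117207, -0.06582332,  0.03443573,  0.0311279 , -0.02971424,
        0.02058962]), 'joint_efforts': array([ 1.76605199e-04, -5.69394958e+01, -5.00551736e+01, -1.55789990e-04,
        1.50359992e-02, -3.96738983e-06]), 'tool_pos': array([ 224.50952747, -555.75343007,  202.83669866]), 'tcp_rot': array([-1.79892055e+02, -9.89911140e-03,  2.19885690e+01]), 'ft_force': array([ 0.08399526,  0.35721363, -0.54446115]), 'wrist_torque': array([-0.00416545,  0.00989125, -0.00335188]), 'finger_gap': 85.06228348013495}
top [[413.1, 0.0, 259.6], [0.0, 413.1, 195.4], [0.0, 0.0, 1.0]] [[-0.001, -0.988, 0.151, 359.83], [-1.0, 0.002, 0.012, -10.188], [-0.012, -0.151, -0.988, 1338.369], [0.0, 0.0, 0.0, 1.0]]
straightedge [([328.6, 197.0], 0.83), ([314.3, 139.3], 0.66)]
grip [([316.6, 142.5], 0.83), ([332.5, 197.9], 0.62)]
edge_left [([299.3, 117.1], 0.78), ([303.4, 185.9], 0.62), ([136.8, 267.4], 0.47), ([387.9, 271.4], 0.45)]
edge_right [([341.7, 143.9], 0.8), ([356.7, 187.0], 0.61)]
rack [([328.9, 197.1], 0.93), ([316.5, 270.8], 0.83)]
plate [([389.4, 271.6], 0.67), ([213.0, 187.6], 0.58)]
rail [([212.3, 174.2], 0.91)]
sleeve [([388.5, 272.9], 0.64), ([232.8, 155.9], 0.63), ([215.5, 177.5], 0.2)]
side [[438.3, 0.0, 255.7], [0.0, 438.3, 193.1], [0.0, 0.0, 1.0]] [[-0.751, -0.377, 0.542, -163.681], [-0.66, 0.412, -0.628, 825.857], [0.013, -0.829, -0.559, 796.898], [0.0, 0.0, 0.0, 1.0]]
straightedge [([299.2, 179.1], 0.8), ([244.8, 163.8], 0.7), ([211.5, 227.2], 0.43)]
grip [([245.1, 155.6], 0.96), ([297.9, 164.7], 0.65)]
edge_left [([219.3, 164.2], 0.95), ([271.9, 179.9], 0.81)]
edge_right [([267.0, 152.5], 0.93), ([305.2, 160.7], 0.6)]
rack [([347.0, 217.8], 0.76), ([292.9, 178.4], 0.74)]
plate []
rail [([198.2, 219.2], 0.9)]
sleeve [([194.7, 202.4], 0.67)]
```

Run:
```python
import cv2
for n,(x0,y0,x1,y1) in(("top",(150,90,410,290)),("side",(130,110,390,310))):
    p=cv2.imread(f"pics/{n}0.png")
    cv2.imwrite(f"pics/{n}0c.png",cv2.resize(p[y0:y1,x0:x1],None,fx=3,fy=3,interpolation=cv2.INTER_CUBIC))
```

```text
(no output)
```

View pics/top0.png

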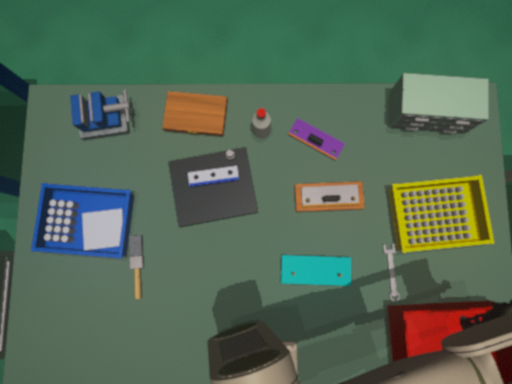

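View pics/side0.png

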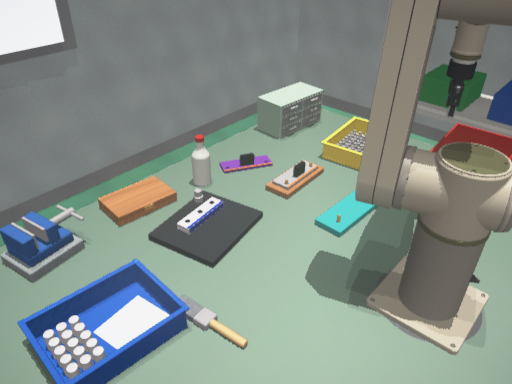

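View pics/top0c.png

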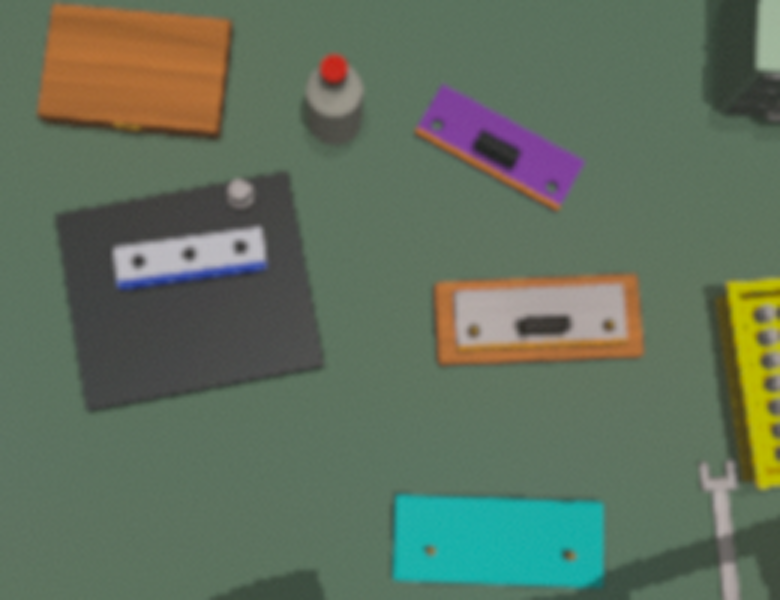

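View pics/side0c.png

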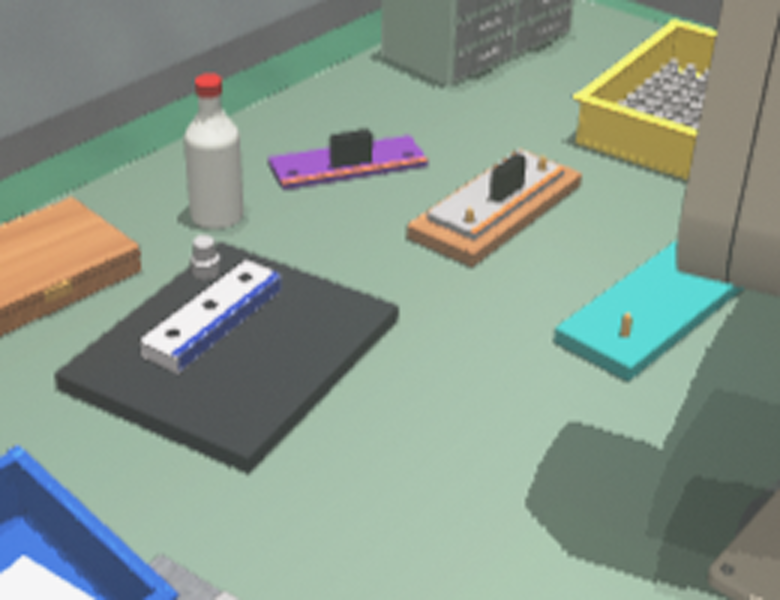

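The straightedge could be confused with two grey or similar shapes. One lies on the brown rack at top px (329,197), with bare metal, an orange stripe and pins through its holes. The other is purple at (316,140). The racks are brown (329,197) and turquoise (316,271). I choose the grey straightedge on the brown rack. The close crop confirms it: black bar at about (331,198), and the stripe on the robot side. The rail is at (213,175), with its blue face towards the robot.

```bash
cat > h.py <<'E'
import cv2,numpy as np
from bench import r
def unproj(n,px,z):
    c=r.get_calibration(n);K=np.array(c["mtx"]);T=np.array(c["cam_to_world"])
    px=np.atleast_2d(px).astype(float)
    ray=(np.linalg.inv(K)@np.c_[px,np.ones(len(px))].T).T@T[:3,:3].T
    o=T[:3,3];return o+ray*((z-o[2])/ray[:,2])[:,None]
def proj(n,X):
    c=r.get_calibration(n);K=np.array(c["mtx"]);T=np.linalg.inv(np.array(c["cam_to_world"]))
    X=np.atleast_2d(X);p=(X@T[:3,:3].T+T[:3,3])@K.T;return p[:,:2]/p[:,2:]
def sub(p,box,f,fx=8):
    """upsampled mask in box by f(img float bgr, hsv); returns largest contour in full px"""
    x0,y0,x1,y1=box
    q=cv2.resize(p[y0:y1,x0:x1],None,fx=fx,fy=fx,interpolation=cv2.INTER_CUBIC)
    m=f(q.astype(float),cv2.cvtColor(q,cv2.COLOR_BGR2HSV)).astype(np.uint8)
    cs,_=cv2.findContours(m,cv2.RETR_EXTERNAL,cv2.CHAIN_APPROX_NONE)
    c=max(cs,key=cv2.contourArea).reshape(-1,2)
    return (c+.5)/fx-.5+[x0,y0]
def rect(n,c,z):
    w=unproj(n,c,z)[:,:2].astype(np.float32)
    (cx,cy),(a,b),t=cv2.minAreaRect(w)
    if a<b: a,b,t=b,a,t+90   # long axis angle
    return (cx,cy),(a,b),(t+90)%180-90 if False else ((t)%180)
E
python3 - <<'E'
from h import *
for n,boxes in (("top",dict(se=(290,175,370,220),rail=(180,158,246,192),plate=(160,140,265,232),bar=(318,188,346,208))),):
    p=cv2.imread(f"pics/{n}0.png")
    for (x,y) in [(310,190),(340,187),(345,197),(331,198),(300,205),(200,178),(213,181),(190,210),(280,200),(330,205)]: print((x,y),p[y,x])
E
```

```text
(310, 190) [167 170 179]
(340, 187) [160 164 174]
(345, 197) [164 167 177]
(331, 198) [55 60 64]
(300, 205) [ 61 111 176]
(200, 178) [191 185 187]
(213, 181) [167  93  76]
(190, 210) [66 69 67]
(280, 200) [ 95 115  94]
(330, 205) [ 52 115 164]
```

Run:
```python
from h import *
p=cv2.imread("pics/top0.png");n="top"
T={}
def go(k,box,f,z):
    c=sub(p,box,f);R=rect(n,c,z);print(k,np.round(R[0],1),np.round(R[1],1),round(R[2],2))
go("rack+se",(285,170,375,222),lambda b,h:(b[...,2]>b[...,1]+0) ,20)
go("se grey",(290,175,370,220),lambda b,h:(b.min(-1)>113)&(b[...,2]-b[...,0]<60),30)
go("bar",(318,188,346,208),lambda b,h:(b.max(-1)<110),70)
go("rail",(180,158,246,192),lambda b,h:(b[...,0]>128),40)
go("rail white",(180,158,246,192),lambda b,h:(b.min(-1)>128),40)
go("blue",(180,158,246,192),lambda b,h:(b[...,0]>b[...,2]+25),40)
go("plate",(155,135,270,240),lambda b,h:(abs(b[...,1]-b[...,0])<14)&(b[...,1]<92),20)
for g,z in(((332.5,197.9),56),): print(unproj("top",g,z).round(1))
print(unproj("side",(297.9,164.7),56).round(1))
print("rail", unproj("top",(212.3,174.2),20).round(1),unproj("side",(198.2,219.2),20).round(1))
# depth checks
d=np.load("pics/top0.npy");c=r.get_calibration(n);K=c["mtx"];M=np.array(c["cam_to_world"])
for u,v in [(331,198),(310,190),(300,205),(280,200),(213,176),(200,205)]:
    z=d[v,u];q=np.linalg.inv(K)@[u,v,1]*z;print((u,v),(M[:3,:3]@q+M[:3,3]).round(1))
```

```text
rack+se [ 559.2 -218.6] [225.   95.5] 92.35
se grey [ 563.4 -218.9] [182.2  59.4] 92.39
bar [ 544.8 -215.6] [55.8 19.8] 92.5
rail [624.  154.9] [162.2  46.6] 97.81
rail white [627.9 155.4] [161.9  38.4] 98.02
blue [604.6 152.7] [164.2  15. ] 97.86
plate [591.7 158.6] [262.1 224. ] 100.73
[[ 547.6 -223.6   56. ]]
[[ 563.1 -230.8   56. ]]
rail [[631.8 159.3  20. ]] [[623.7 167.4  20. ]]
(331, 198) [ 545.2 -216.6   70. ]
(310, 190) [ 577.2 -156.6   29.8]
(300, 205) [ 529.8 -124.5   22.1]
(280, 200) [549.1 -61.3   1. ]
(213, 176) [620.7 153.7  45.3]
(200, 205) [530.6 197.1  21. ]
```

```bash
cat >> h.py <<'E'
from scipy.spatial.transform import Rotation as Ro
def goal(x,y,z,yaw):
    s=r.sense();A=Ro.from_euler("xyz",s["tcp_rot"],degrees=True)
    B=Ro.from_euler("xyz",[180,0,yaw],degrees=True)
    d=A.inv().apply(np.array([x,y,z])-s["tool_pos"])/1000
    print("shift m",d.round(4),"turn",(A.inv()*B).as_rotvec().round(4),"at",s["tool_pos"].round(1),s["tcp_rot"].round(2),"F",s["ft_force"].round(1),"gap",round(s["finger_gap"],1),"t",round(s["time"],2))
E
python3 -c "
from h import *
goal(546.5,-218.5,120,92.4)"
```

```text
shift m [ 0.4249 -0.1928  0.0839] turn [ 0.     -0.     -1.2289] at [ 224.7 -556.3  203.9] [180.    -0.    21.99] F [0.1 0.2 0.4] gap 85.4 t 0.9
```

```bash
python3 -m crank '[[[0.045,-0.020,0,0,0,-0.13],[0.095,-0.043,0,0,0,-0.27],[0.145,-0.066,0,0,0,-0.42],[0.195,-0.088,0.01,0,0,-0.57],[0.245,-0.111,0.02,0,0,-0.72],[0.295,-0.134,0.03,0,0,-0.87],[0.345,-0.157,0.045,0,0,-1.0],[0.385,-0.175,0.06,0,0,-1.12],[0.412,-0.187,0.07,0,0,-1.2],[0.4249,-0.1928,0.0839,0,0,-1.2289]]]' 0 40
python3 - <<'E'
from h import *
p,d=r.snapshot("top");cv2.imwrite("pics/top1.png",p)
q,d=r.snapshot("side")
cv2.imwrite("pics/c1.png",np.hstack([cv2.resize(i[y:y+110,x:x+110],(400,400),interpolation=cv2.INTER_CUBIC) for i,x,y in((p,275,140),(q,240,100))]))
goal(546.5,-218.5,38,92.4)
E
```

```text
time: 2.15
tool_pos: [547.7, -217.4, 119.8]
tcp_rot: [180.0, 0.0, 92.6]
ft_force: [-0.3, -0.8, 1.1]
finger_gap: 85.7
shift m [-0.0015  0.0009  0.0798] turn [-0.0029 -0.0016  0.0009] at [ 545.8 -217.2  117.8] [-1.7984e+02 -9.0000e-02  9.2450e+01] F [-0.3 -0.3 -0.2] gap 85.1 t 2.25
```

View pics/c1.png

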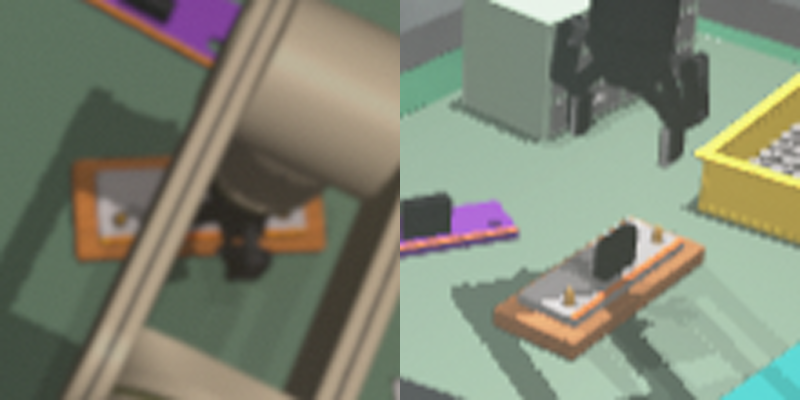

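Top crop: the open gripper sits above the bar at about px (331,198), and the rack is unmoved. Side crop: the fingers straddle the bar, which is at about px (299,169). Next I descend.

```bash
python3 -m crank '[[[0,0,0.03,0,0,0],[0,0,0.055,0,0,0],[-0.001,0.0005,0.07,0,0,0],[-0.001,0.0005,0.079,0,0,0],[-0.001,0.0005,0.0798,0,0,0]]]'
python3 - <<'E'
from h import *
q,d=r.snapshot("side")
cv2.imwrite("pics/c2.png",cv2.resize(q[110:230,230:370],(700,600),interpolation=cv2.INTER_CUBIC))
goal(546.5,-218.5,38,92.4)
E
```

```text
time: 2.88
tool_pos: [545.9, -218.5, 38.0]
tcp_rot: [-179.8, -0.1, 92.4]
ft_force: [0.6, 0.6, 0.4]
finger_gap: 85.5
shift m [-0.      0.0002  0.0005] turn [-0.0023 -0.0013  0.0004] at [ 546.3 -218.5   38.5] [-1.7987e+02 -7.0000e-02  9.2420e+01] F [0.4 0.6 0.1] gap 85.7 t 2.92
```

View pics/c2.png

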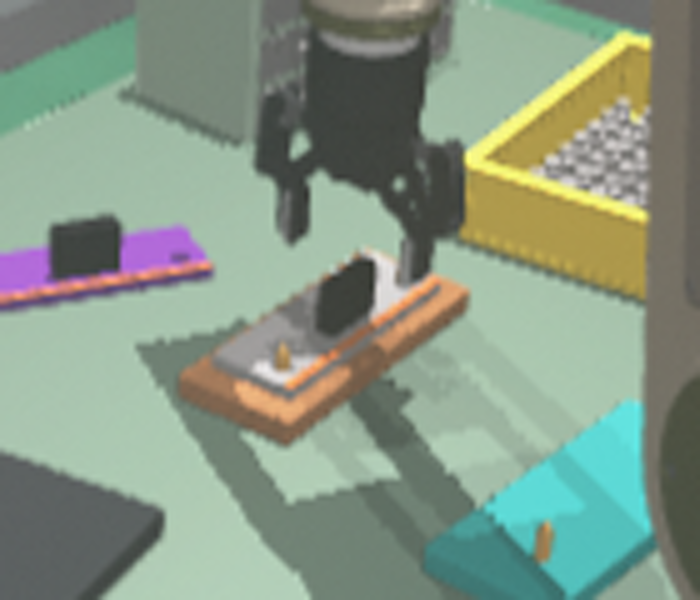

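Run:
```python
from h import *
R=Ro.from_euler("z",92.4,degrees=True)
for nm,P in (("grip",[546.5,-218.5,56]),("fing-",[502,-220.5,51]),("fing+",[589,-216.7,51]),("bar top near",[547,-194,70]),("bar top far",[545,-244,70]),("bar bot near",[547,-194,30])):
    print(nm,proj("side",P).round(1), ((proj("side",P)-[230,110])*5).round(0), proj("top",P).round(1))
```

```text
grip [[299.7 167.8]] [[348. 289.]] [[330.9 198.2]]
fing- [[310.9 173.6]] [[405. 318.]] [[331.7 212.6]]
fing+ [[289.1 164.9]] [[296. 275.]] [[329.7 185.2]]
bar top near [[295.4 166.9]] [[327. 284.]] [[323.7 197.5]]
bar top far [[304.9 161.5]] [[375. 257.]] [[339.9 198.1]]
bar bot near [[294.6 177.3]] [[323. 336.]] [[321.9 199.3]]
```

Run:
```python
from h import *
q,d=r.snapshot("side");c=r.get_calibration("side");K=c["mtx"];M=np.array(c["cam_to_world"])
def W(u,v):
    return (M[:3,:3]@(np.linalg.inv(K)@[u,v,1]*d[v,u])+M[:3,3]).round(0)
for u,v in [(288,150),(288,154),(288,156),(288,158),(312,155),(312,160),(312,163),(312,165),(312,167),(300,168),(298,172),(301,128)]: print((u,v),q[v,u],W(u,v))
print(r.sense()["tool_pos"])
```

```text
(288, 150) [72 75 73] [ 592. -209.  110.]
(288, 154) [68 72 69] [ 589. -207.   97.]
(288, 156) [63 67 64] [ 589. -208.   89.]
(288, 158) [129 145 126] [ 589. -208.   82.]
(312, 155) [62 67 64] [ 496. -207.  128.]
(312, 160) [85 89 88] [ 498. -213.  107.]
(312, 163) [78 82 80] [ 497. -213.   96.]
(312, 165) [82 85 84] [ 494. -209.   91.]
(312, 167) [161 179 211] [ 499. -219.   78.]
(300, 168) [59 66 63] [ 540. -211.   61.]
(298, 172) [60 66 64] [ 542. -205.   48.]
(301, 128) [63 68 64] [ 531. -186.  217.]
[ 546.61985824 -218.53747597   38.86067719]
```

The depth shows the fingertips near z≈80, about 30 mm higher than expected for TCP z 38. I'll part-close without touching the bar and measure again.

```bash
python3 -m crank '[[[0,0,0,0,0,0],[0,0,0,0,0,0],[0,0,0,0,0,0],[0,0,0,0,0,0]]]' 0.6
python3 - <<'E'
from h import *
q,d=r.snapshot("side");c=r.get_calibration("side");K=np.array(c["mtx"]);M=np.array(c["cam_to_world"])
v,u=np.mgrid[110:200,265:335];z=d[110:200,265:335]
P=np.stack([(u-K[0,2])/K[0,0]*z,(v-K[1,2])/K[1,1]*z,z],-1)@M[:3,:3].T+M[:3,3]
print(r.sense()["tool_pos"],r.sense()["joint_pos"])
for col in (284,288,290,292,294,296,300,304,306,308,312):
    print(col,[(int(110+k),*P[k,col-265].round(0).astype(int).tolist()) for k in range(30,70,3)])
cv2.imwrite("pics/c3.png",cv2.resize(q[110:230,230:370],(700,600),interpolation=cv2.INTER_CUBIC))
E
```

```text
time: 3.48
tool_pos: [546.7, -218.5, 38.9]
tcp_rot: [-179.9, -0.1, 92.4]
ft_force: [-0.6, 0.2, 0.7]
finger_gap: 34.3
[ 546.63392669 -218.46273705   38.88589092] [-2.67745720e+01  1.37108284e+01  9.61099568e+01  1.23535098e-03
  7.02920553e+01 -2.92154830e+01]
284 [(140, 609, -207, 142), (143, 760, -410, 0), (146, 744, -390, 0), (149, 730, -372, -1), (152, 716, -354, -2), (155, 703, -338, -3), (158, 687, -318, -2), (161, 675, -302, -3), (164, 658, -280, 0), (167, 647, -266, -2), (170, 636, -253, -4), (173, 594, -197, 26), (176, 578, -177, 30), (179, 567, -163, 29)]
288 [(140, 594, -208, 146), (143, 590, -204, 138), (146, 587, -201, 130), (149, 587, -202, 118), (152, 705, -365, -2), (155, 692, -348, -3), (158, 675, -326, -1), (161, 664, -312, -3), (164, 646, -288, 1), (167, 638, -278, -4), (170, 592, -216, 30), (173, 584, -206, 26), (176, 567, -185, 31), (179, 558, -173, 28)]
290 [(140, 593, -218, 143), (143, 597, -224, 128), (146, 589, -214, 124), (149, 582, -206, 118), (152, 696, -365, 1), (155, 682, -347, 1), (158, 669, -330, 0), (161, 655, -312, 1), (164, 643, -296, -1), (167, 631,
[... 1944 characters left out ...]
73, 535, -242, 30), (176, 532, -238, 21), (179, 521, -224, 21)]
308 [(140, 515, -205, 175), (143, 516, -209, 163), (146, 522, -220, 146), (149, 523, -223, 133), (152, 521, -221, 124), (155, 512, -209, 121), (158, 511, -209, 111), (161, 516, -217, 94), (164, 514, -217, 84), (167, 550, -274, 34), (170, 540, -260, 32), (173, 533, -250, 27), (176, 529, -246, 19), (179, 516, -229, 20)]
312 [(140, 508, -217, 173), (143, 503, -211, 166), (146, 504, -214, 154), (149, 497, -205, 150), (152, 499, -210, 136), (155, 495, -206, 129), (158, 609, -386, 0), (161, 597, -369, -1), (164, 559, -311, 26), (167, 545, -291, 28), (170, 530, -269, 32), (173, 532, -273, 17), (176, 520, -257, 17), (179, 519, -258, 6)]
```

View pics/c3.png

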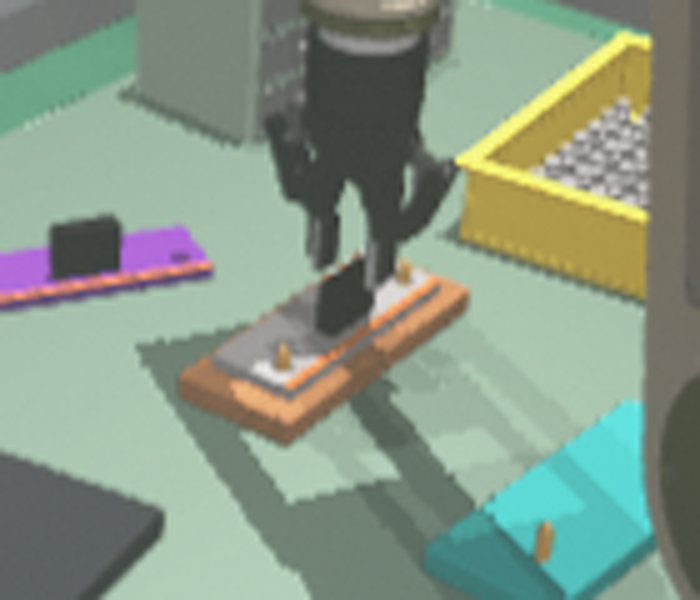

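Tips are at z≈66 for a reported TCP of 38.9, so the TCP reading or tool length runs about 25–30 mm low. I'll trust the images. The fingers straddle the bar (inner faces at x≈524 and 565, bar at 546), so I'll go down in guarded steps.

```bash
python3 -m crank '[[[0,0,0.006,0,0,0],[0,0,0.012,0,0,0],[0,0,0.018,0,0,0],[0,0,0.018,0,0,0]]]'
cat >> h.py <<'E'
def cloud(n,box):
    q,d=r.snapshot(n);c=r.get_calibration(n);K=np.array(c["mtx"]);M=np.array(c["cam_to_world"])
    x0,y0,x1,y1=box;v,u=np.mgrid[y0:y1,x0:x1];z=d[y0:y1,x0:x1]
    return q,np.stack([(u-K[0,2])/K[0,0]*z,(v-K[1,2])/K[1,1]*z,z],-1)@M[:3,:3].T+M[:3,3]
def crop(q,x0,y0,w,h,f,name): cv2.imwrite("pics/"+name,cv2.resize(q[y0:y0+h,x0:x0+w],None,fx=f,fy=f,interpolation=cv2.INTER_CUBIC))
E
python3 - <<'E'
from h import *
q,P=cloud("side",(265,110,335,200))
crop(q,230,110,140,120,5,"c4.png");print(r.sense()["ft_force"],r.sense()["tool_pos"])
for col in (292,294,302,304,306):
    print(col,[(int(110+k),*P[k,col-265].round(0).astype(int).tolist()) for k in range(44,68,2)])
E
```

```text
time: 4.03
tool_pos: [545.8, -218.1, 19.8]
tcp_rot: [-179.8, -0.1, 92.4]
ft_force: [0.1, -0.6, -0.4]
finger_gap: 34.3
[ 0.43248046 -0.59179724 -0.19738149] [ 546.23144825 -218.30335003   20.35299977]
292 [(154, 569, -201, 107), (156, 571, -204, 97), (158, 569, -202, 91), (160, 570, -205, 82), (162, 568, -203, 76), (164, 568, -203, 69), (166, 569, -205, 60), (168, 568, -204, 53), (170, 584, -229, 28), (172, 575, -216, 29), (174, 567, -206, 29), (176, 558, -194, 30)]
294 [(154, 563, -204, 108), (156, 561, -201, 102), (158, 567, -212, 88), (160, 564, -207, 84), (162, 564, -208, 76), (164, 563, -208, 69), (166, 554, -195, 70), (168, 552, -194, 64), (170, 551, -193, 57), (172, 552, -196, 48), (174, 552, -196, 39), (176, 554, -199, 30)]
302 [(154, 530, -200, 122), (156, 530, -201, 114), (158, 638, -363, -1), (160, 609, -321, 19), (162, 551, -236, 69), (164, 544, -227, 68), (166, 542, -225, 62), (168, 528, -205, 69), (170, 527, -204, 62), (172, 525, -201, 56), (174, -164, 826, 797), (176, 537, -222, 26)]
304 [(154, 522, -200, 125), (156, 521, -200, 118), (158, 523, -204, 108), (160, 522, -203, 101), (162, 521, -203, 95), (164, 525, -209, 83), (166, 524, -209, 76), (168, 522, -208, 70), (170, 523, -210, 61), (172, 522, -210, 54), (174, 538, -235, 28), (176, 529, -222, 29)]
306 [(154, 527, -219, 115), (156, 519, -209, 115), (158, 520, -211, 106), (160, 518, -208, 101), (162, 514, -204, 97), (164, 519, -213, 84), (166, 519, -214, 76), (168, 516, -210, 71), (170, 516, -211, 63), (172, 537, -244, 32), (174, 531, -236, 30), (176, 530, -235, 23)]
```

View pics/c4.png

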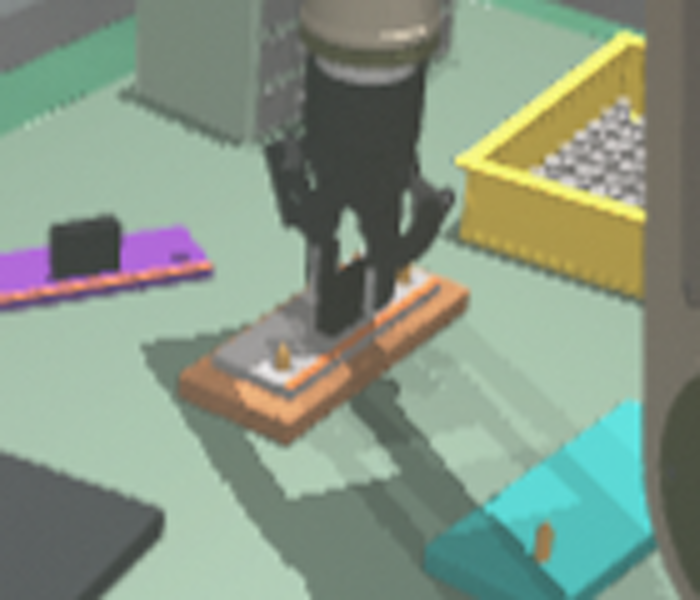

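The fingers straddle the bar, crop (315–385, 290), with tips at z≈50. I'll go down 10 mm more and close.

```bash
python3 -m crank '[[[0,0,0.005,0,0,0],[0,0,0.010,0,0,0],[0,0,0.010,0,0,0]]]' &&  python3 -m crank '[[[0,0,0,0,0,0],[0,0,0,0,0,0],[0,0,0,0,0,0],[0,0,0,0,0,0],[0,0,0,0,0,0]]]' 1 60
python3 - <<'E'
from h import *
q,P=cloud("side",(265,110,335,200))
crop(q,230,110,140,120,5,"c5.png");s=r.sense();print(s["ft_force"],s["wrist_torque"],s["tool_pos"],s["tcp_rot"],s["finger_gap"])
for col in (294,296,300,302,304):
    print(col,[(int(110+k),*P[k,col-265].round(0).astype(int).tolist()) for k in range(44,68,2)])
E
```

```text
time: 4.45
tool_pos: [545.7, -218.0, 9.6]
tcp_rot: [-179.8, -0.1, 92.4]
ft_force: [-0.3, -0.6, 0.0]
finger_gap: 34.1
time: 5.08
tool_pos: [547.0, -218.2, 10.3]
tcp_rot: [-179.9, -0.1, 92.4]
ft_force: [6.1, 1.1, -0.8]
finger_gap: 15.6
[ 5.52289846  0.83769612 -0.78174935] [ 0.06310732 -0.99624287  0.00797977] [ 546.97396705 -218.22857575   10.38201214] [-1.79938674e+02 -7.12375265e-02  9.24397530e+01] 15.163192854957668
294 [(154, 562, -202, 109), (156, 560, -201, 103), (158, 563, -205, 92), (160, 560, -202, 87), (162, 561, -205, 78), (164, 562, -207, 69), (166, 560, -204, 64), (168, 550, -191, 66), (170, 552, -194, 56), (172, 553, -197, 47), (174, 552, -196, 40), (176, 547, -190, 37)]
296 [(154, 558, -207, 108), (156, 556, -206, 102), (158, 557, -208, 93), (160, 558, -210, 85), (162, 553, -205, 81), (164, 557, -211, 69), (166, 550, -201, 69), (168, 545, -195, 66), (170, 543, -193, 60), (172, 543, -194, 52), (174, 543, -195, 44), (176, 542, -195, 37)]
300 [(154, 536, -198, 120), (156, 536, -199, 113), (158, 536, -200, 105), (160, 538, -204, 95), (162, 539, -207, 86), (164, 540, -209, 77), (166, 537, -206, 72), (168, 536, -206, 65), (170, 534, -202, 60), (172, 535, -205, 50), (174, 535, -206, 42), (176, 542, -217, 27)]
302 [(154, 528, -198, 123), (156, 527, -198, 117), (158, 529, -202, 107), (160, 529, -203, 99), (162, 530, -204, 91), (164, 530, -205, 83), (166, 531, -208, 73), (168, 533, -212, 63), (170, 533, -213, 55), (172, 532, -213, 48), (174, -164, 826, 797), (176, 534, -218, 29)]
304 [(154, 524, -204, 122), (156, 532, -216, 107), (158, 527, -209, 105), (160, 539, -229, 84), (162, 526, -210, 90), (164, 526, -212, 81), (166, 525, -211, 74), (168, 527, -214, 65), (170, 526, -214, 58), (172, 527, -217, 48), (174, 535, -230, 31), (176, 526, -218, 33)]
```

View pics/c5.png

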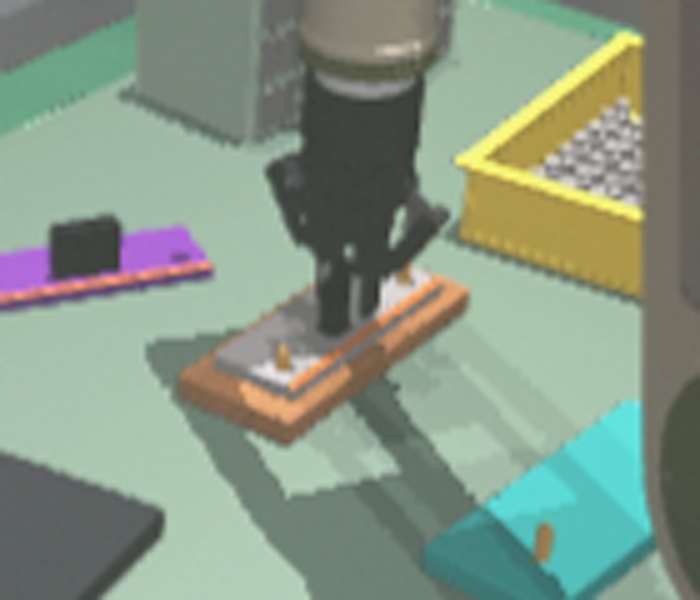

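Gripped: gap 15.6 mm, the bar thickness. There is a small 5 N sideways load. Now I lift straight up, slowly at first.

```bash
python3 -m crank '[[[0,0.0003,-0.001,0,0,0],[0,0.0005,-0.003,0,0,0],[0,0.0005,-0.006,0,0,0],[0,0.0005,-0.010,0,0,0]]]' 1 80 && python3 -m crank '[[[0,0,-0.006,0,0,0],[0,0,-0.014,0,0,0],[0,0,-0.024,0,0,0],[0,0,-0.034,0,0,0],[0,0,-0.044,0,0,0],[0,0,-0.052,0,0,0],[0,0,-0.055,0,0,0]]]'
python3 - <<'E'
from h import *
q,P=cloud("side",(265,110,335,200))
crop(q,230,90,140,120,5,"c6.png");s=r.sense();print(s["ft_force"],s["wrist_torque"],s["tool_pos"],s["tcp_rot"],s["finger_gap"],s["time"])
E
```

```text
time: 5.62
tool_pos: [547.1, -218.0, 20.3]
tcp_rot: [-179.9, -0.1, 92.4]
ft_force: [1.9, 0.9, -4.8]
finger_gap: 15.0
time: 6.5
tool_pos: [547.6, -218.3, 76.2]
tcp_rot: [-179.9, -0.1, 92.4]
ft_force: [-0.7, -0.4, -2.8]
finger_gap: 14.8
[ 0.27025975 -0.44404606 -3.37661609] [-0.00046063  0.03405552 -0.04254985] [ 547.56950112 -218.34228754   76.17619682] [-1.79939602e+02 -6.27611870e-02  9.24432477e+01] 14.979674153079054 6.55
```

View pics/c6.png

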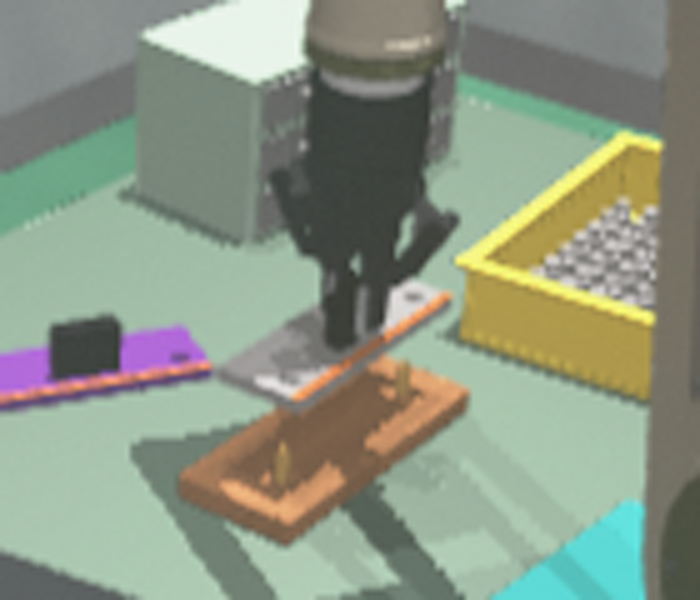

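```bash
python3 -c "
from h import *
goal(550,145,65,97.9)"
```

```text
shift m [0.3629 0.0179 0.0116] turn [-0.001  -0.0011 -0.0952] at [ 547.6 -218.3   76.2] [-1.7994e+02 -6.0000e-02  9.2440e+01] F [ 0.3 -0.4 -3.4] gap 15.0 t 6.55
```

```bash
python3 -m crank '[[[0.015,0,0,0,0,0],[0.05,0.002,0,0,0,-0.01],[0.095,0.005,0,0,0,-0.02],[0.145,0.007,0,0,0,-0.035],[0.195,0.01,0,0,0,-0.05],[0.245,0.013,0,0,0,-0.065],[0.29,0.015,0,0,0,-0.08],[0.33,0.017,0,0,0,-0.09],[0.353,0.018,0,0,0,-0.095],[0.363,0.018,0.004,-0.001,-0.001,-0.095]]]' && python3 -m crank '[[[0,0,0.003,0,0,0],[0,0,0.006,0,0,0],[0,0,0.006,0,0,0]]]'
python3 - <<'E'
from h import *
q,_=r.snapshot("side");p,_=r.snapshot("top")
cv2.imwrite("pics/top7.png",p);cv2.imwrite("pics/side7.png",q)
crop(q,120,110,180,150,4,"c7.png");crop(p,150,120,130,110,6,"c7t.png");goal(550,145,65,97.9)
E
```

```text
time: 7.8
tool_pos: [549.4, 147.1, 72.3]
tcp_rot: [-180.0, -0.0, 98.0]
ft_force: [-0.3, -1.1, -2.5]
finger_gap: 15.4
time: 8.18
tool_pos: [549.1, 146.1, 65.7]
tcp_rot: [-179.9, -0.0, 97.9]
ft_force: [0.2, 0.4, -3.9]
finger_gap: 15.2
shift m [-0.0014  0.0003  0.0012] turn [-0.0003 -0.0004  0.0006] at [549.5 146.4  66.2] [-1.7998e+02 -2.0000e-02  9.7940e+01] F [-0.1 -0.5 -3.2] gap 15.0 t 8.28
```

View pics/c7.png

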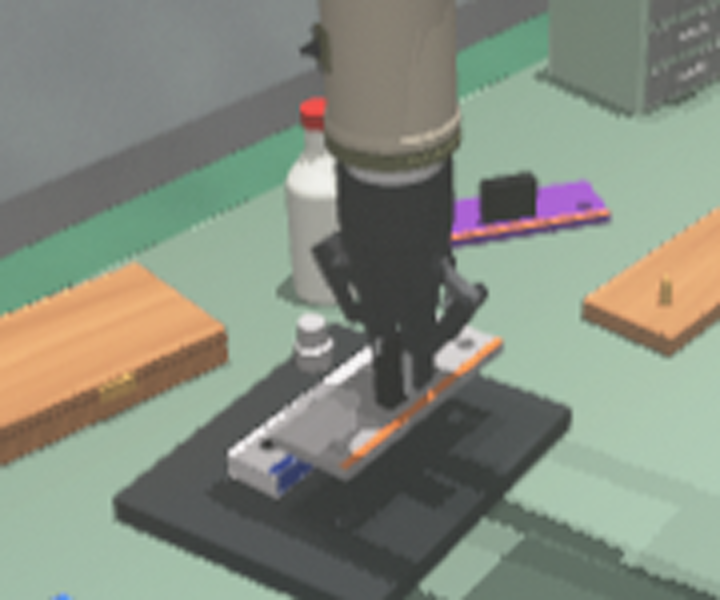

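View pics/c7t.png

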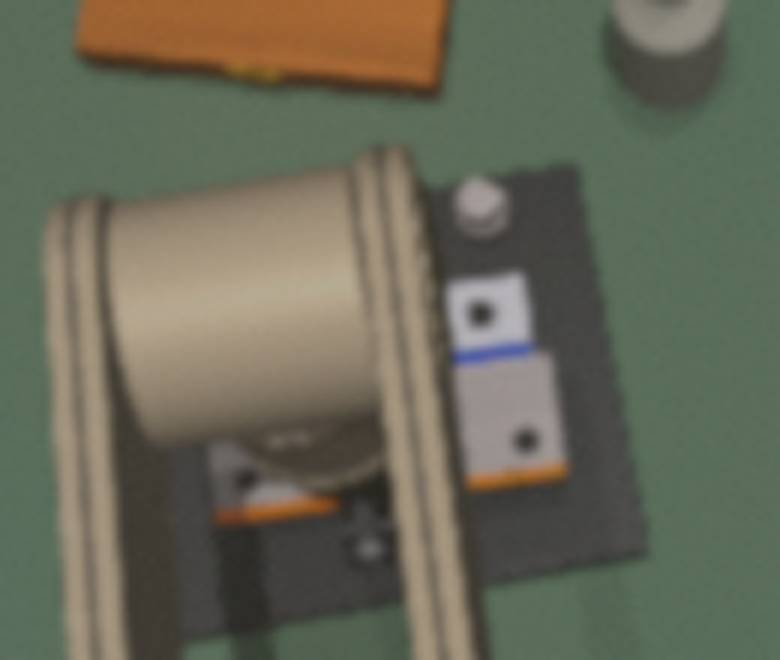

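Side view: the straightedge is level, in front of the rail, blue face partly visible at px (190,226). Top view: the edge is parallel to the blue stripe at px (232,178). Next I lower to just above the plate, staying short of the rail.

```bash
python3 -m crank '[[[-0.001,-0.002,0.012,0,0,0],[-0.001,-0.002,0.024,0,0,0],[-0.001,-0.002,0.034,0,0,0],[-0.001,-0.002,0.042,0,0,0],[-0.001,-0.002,0.048,0,0,0],[-0.001,-0.002,0.050,0,0,0],[-0.001,-0.002,0.050,0,0,0]]]'
python3 - <<'E'
from h import *
q,_=r.snapshot("side");p,_=r.snapshot("top")
cv2.imwrite("pics/top8.png",p);cv2.imwrite("pics/side8.png",q)
crop(q,150,170,120,100,6,"c8.png");crop(p,170,140,100,90,7,"c8t.png");goal(550,145,10,97.9)
E
```

```text
time: 9.15
tool_pos: [547.8, 145.2, 16.3]
tcp_rot: [-180.0, -0.0, 97.9]
ft_force: [0.1, 0.3, -4.1]
finger_gap: 15.1
shift m [-0.0005  0.0019  0.0067] turn [ 0.0005 -0.0004  0.0007] at [548.  145.2  16.7] [ 1.7997e+02 -2.0000e-02  9.7940e+01] F [-0.9 -0.9 -3.6] gap 14.9 t 9.25
```

View pics/c8.png

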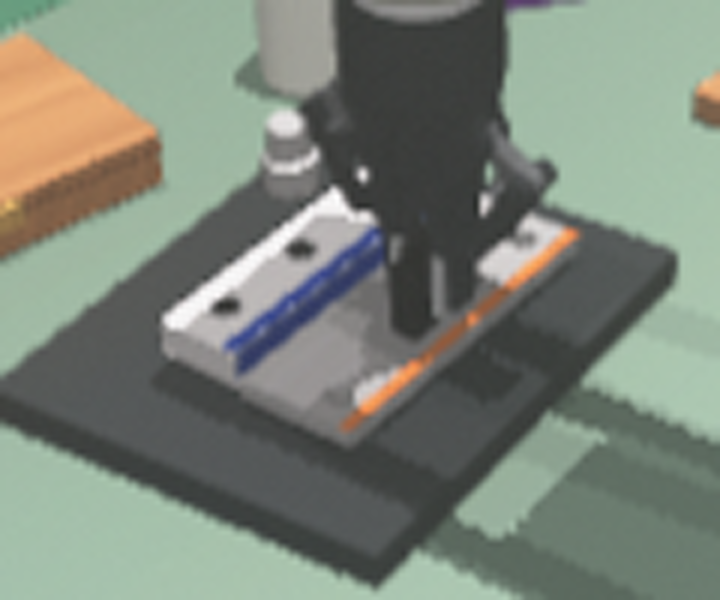

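View pics/c8t.png

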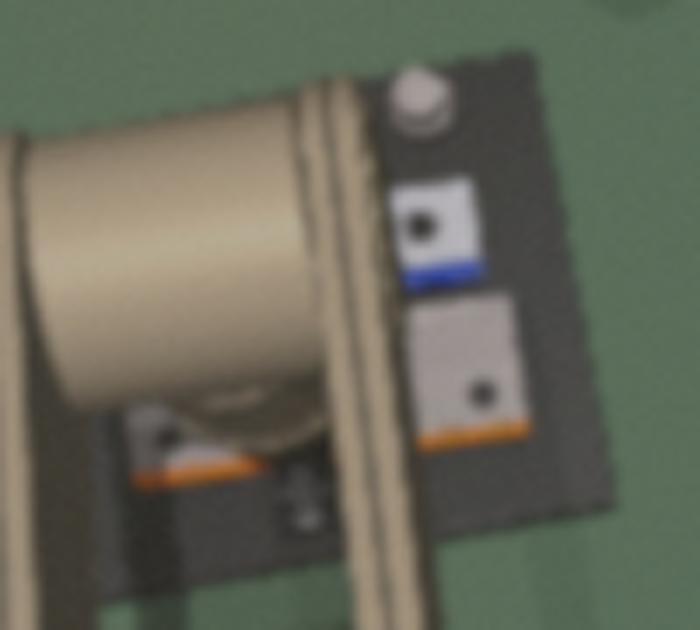

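```bash
cat >> h.py <<'E'
def line(p,n,box,f,z,fx=6):
    x0,y0,x1,y1=box
    q=cv2.resize(p[y0:y1,x0:x1],None,fx=fx,fy=fx,interpolation=cv2.INTER_CUBIC).astype(float)
    w=np.clip(f(q),0,None); v,u=np.nonzero(w>0.4*w.max())
    W=unproj(n,np.c_[(u+.5)/fx-.5+x0,(v+.5)/fx-.5+y0],z)[:,:2]
    vx,vy,cx,cy=cv2.fitLine(W.astype(np.float32),cv2.DIST_L2,0,.01,.01).ravel()
    a=np.degrees(np.arctan2(vy,vx))%180
    t=(W-[cx,cy])@[vx,vy]
    return np.array([cx,cy]).round(1),round(a,2),(t.min().round(1),t.max().round(1)),np.array([cx,cy])+np.outer([t.min(),t.max()],[vx,vy])
org=lambda q:q[...,2]-q[...,0]-40
blu=lambda q:q[...,0]-q[...,2]-20
E
python3 - <<'E'
from h import *
p0=cv2.imread("pics/top0.png");p8=cv2.imread("pics/top8.png")
# initial stripe: restrict inside se
print("blue0",line(p0,"top",(185,165,242,190),blu,40))
print("blue8",line(p8,"top",(226,172,242,186),blu,40))
for z in (30,36.5): print("orange8 R",line(p8,"top",(226,190,250,210),org,z)); 
print("orange8 L",line(p8,"top",(185,203,209,212),org,36.5))
print("orange8 all",line(p8,"top",(185,190,250,212),org,36.5))
s0,s8=cv2.imread("pics/side0.png"),cv2.imread("pics/side8.png")
print("side blue0",line(s0,"side",(170,185,235,240),blu,33))
print("side orange8",line(s8,"side",(205,205,250,243),org,36.5))
E
```

```text
blue0 (array([604.3, 152.7], dtype=float32), np.float32(97.91), (np.float64(-79.0), np.float64(79.3)), array([[593.39121268, 231.00750164],
       [615.17421058,  74.16281528]]))
blue8 (array([613. ,  91.4], dtype=float32), np.float32(97.87), (np.float64(-17.2), np.float64(17.3)), array([[610.62213947, 108.41105754],
       [615.35001744,  74.18799492]]))
orange8 R (array([540.,  77.], dtype=float32), np.float32(98.06), (np.float64(-24.9), np.float64(24.8)), array([[536.49658605, 101.65970498],
       [543.46707244,  52.4198479 ]]))
orange8 R (array([539.1,  76.6], dtype=float32), np.float32(98.06), (np.float64(-24.8), np.float64(24.7)), array([[535.61891082, 101.10404372],
       [542.55473303,  52.10880538]]))
orange8 L (array([522.6, 196.6], dtype=float32), np.float32(98.39), (np.float64(-28.6), np.float64(21.7)), array([[518.4330337 , 224.93546884],
       [525.78034914, 175.10722975]]))
orange8 all (array([530.9, 135.9], dtype=float32), np.float32(97.83), (np.float64(-89.9), np.float64(84.5)), array([[518.69484907, 224.97463292],
       [542.44530058,  52.16878713]]))
side blue0 (array([613.5, 148.7], dtype=float32), np.float32(98.08), (np.float64(-77.0), np.float64(82.7)), array([[602.63315001, 224.91303821],
       [625.06963232,  66.80322491]]))
side orange8 (array([531.9, 141.2], dtype=float32), np.float32(97.98), (np.float64(-87.4), np.float64(91.2)), array([[519.76743742, 227.74685528],
       [544.57517361,  50.87556313]]))
```

The yaw agrees: stripe 97.8–98.0°, blue face 97.9°. The gap to the rail is about 10–11 mm, and the middle is about 3.5 mm off along the rail. I'll close most of the gap, then touch down.

```bash
python3 -m crank '[[[0.0015,0.002,0.001,0,0,0],[0.003,0.005,0.002,0,0,0],[0.003,0.006,0.004,0,0,0],[0.003,0.006,0.0045,0,0,0]]]' && python3 -m crank '[[[0,0,0.001,0,0,0],[0,0,0.0015,0,0,0]]]' && python3 -m crank '[[[0,0,0.0005,0,0,0],[0,0,0.001,0,0,0]]]'
```

```text
time: 9.75
tool_pos: [553.4, 149.0, 11.9]
tcp_rot: [180.0, -0.0, 97.9]
ft_force: [0.4, -0.4, -2.8]
finger_gap: 14.6
time: 10.0
tool_pos: [553.3, 148.9, 10.2]
tcp_rot: [-180.0, -0.0, 97.9]
ft_force: [-0.6, -0.3, -2.5]
finger_gap: 15.1
time: 10.25
tool_pos: [553.4, 148.9, 10.2]
tcp_rot: [-180.0, -0.0, 97.9]
ft_force: [-5.8, -1.3, 9.1]
finger_gap: 14.4
```

Touched down at reading 10.2, which is the same height as on the rack. I'll ease the downward load slightly and slide towards the face.

```bash
python3 -m crank '[[[0,0.0005,-0.0003,0,0,0],[0,0.0015,-0.0003,0,0,0],[0,0.0025,-0.0003,0,0,0]]]' && python3 -m crank '[[[0,0.0005,0,0,0,0],[0,0.001,0,0,0,0]]]'&& python3 -m crank '[[[0,0.0005,0,0,0,0],[0,0.001,0,0,0,0]]]'
```

```text
time: 10.62
tool_pos: [555.8, 149.3, 10.2]
tcp_rot: [-180.0, -0.0, 97.9]
ft_force: [0.6, 0.4, -1.9]
finger_gap: 15.1
time: 10.88
tool_pos: [556.8, 149.4, 10.2]
tcp_rot: [-180.0, -0.0, 97.9]
ft_force: [-0.7, 0.6, -1.1]
finger_gap: 15.1
time: 11.12
tool_pos: [557.7, 149.6, 10.2]
tcp_rot: [-180.0, -0.0, 97.9]
ft_force: [-3.6, -0.5, 0.5]
finger_gap: 14.7
```

```bash
python3 -m crank '[[[0,0.0005,0,0,0,0],[0,0.001,0,0,0,0]]]'&& python3 -m crank '[[[0,0.0005,0,0,0,0],[0,0.001,0,0,0,0]]]'
```

```text
time: 11.38
tool_pos: [557.8, 149.6, 10.2]
tcp_rot: [-179.8, -0.0, 97.9]
ft_force: [-8.5, -1.7, 5.7]
finger_gap: 15.2
time: 11.62
tool_pos: [557.7, 149.6, 10.2]
tcp_rot: [-179.7, -0.0, 97.9]
ft_force: [-10.2, -1.9, 7.1]
finger_gap: 14.7
```

Contact with the face at x≈557.8, against about 558 predicted. I'll check before releasing.

Run:
```python
from h import *
q,_=r.snapshot("side");p,_=r.snapshot("top")
crop(q,150,170,120,100,6,"c9.png");crop(p,170,140,100,90,7,"c9t.png")
print("top org",line(p,"top",(180,185,252,212),org,30));print("side org",line(q,"side",(200,195,252,243),org,30))
print(r.sense()["wrist_torque"],r.sense()["tcp_rot"])
```

```text
top org (array([540.6, 141.3], dtype=float32), np.float32(97.82), (np.float64(-89.1), np.float64(84.7)), array([[528.50073221, 229.50394095],
       [552.13549649,  57.34872889]]))
side org (array([542.4, 144.6], dtype=float32), np.float32(97.99), (np.float64(-87.6), np.float64(90.5)), array([[530.21566839, 231.31043366],
       [554.97355366,  55.00695441]]))
[-0.1336371   1.31871782 -0.03102983] [-1.79702701e+02 -1.04474039e-02  9.79466084e+01]
```

View pics/c9.png

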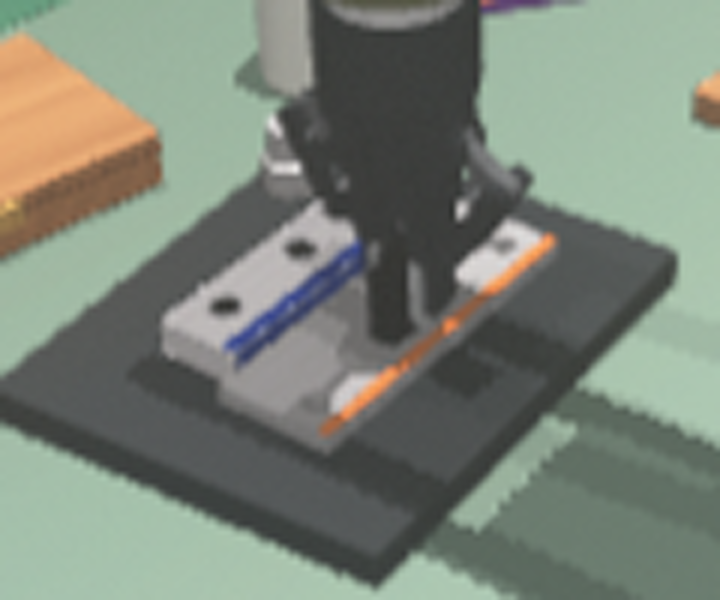

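View pics/c9t.png

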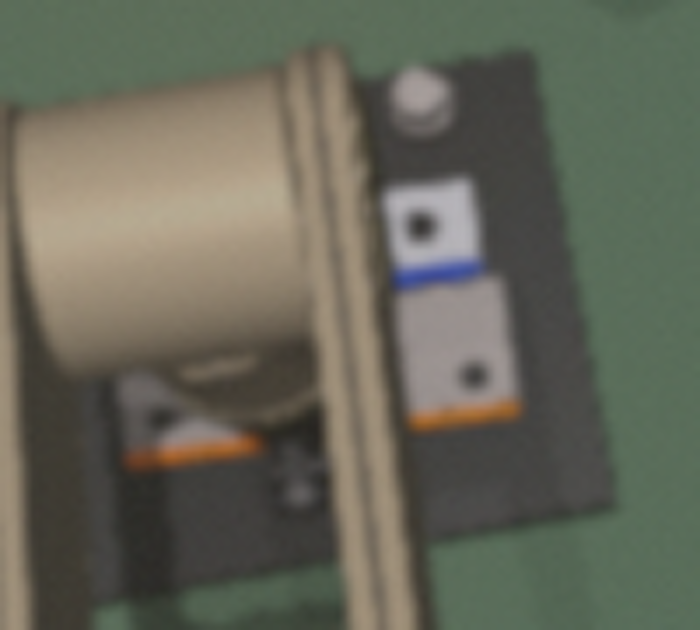

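The top and side views both show the edge flush along the blue face at crop (440,275) of the top view. The middle is within 1 mm along the rail and the angles agree. I'll relax the push, then open only part way, because the rail stands close to the finger.

```bash
python3 -m crank '[[[0,0,0,0,0,0],[0,-0.0002,-0.0002,0,0,0]]]' 1 20 && python3 -m crank '[[[0,0,0,0,0,0],[0,0,0,0,0,0],[0,0,0,0,0,0],[0,0,0,0,0,0]]]' 0.6
python3 - <<'E'
from h import *
q,_=r.snapshot("side");p,_=r.snapshot("top")
crop(q,150,170,120,100,6,"c10.png")
print("top org",line(p,"top",(180,185,252,212),org,30));print("side org",line(q,"side",(200,195,252,243),org,30))
E
```

```text
time: 11.98
tool_pos: [557.6, 149.6, 10.2]
tcp_rot: [-179.7, -0.0, 97.9]
ft_force: [0.7, 0.9, -3.7]
finger_gap: 15.0
time: 12.48
tool_pos: [557.8, 149.6, 10.4]
tcp_rot: [-179.7, -0.0, 97.9]
ft_force: [0.3, -0.0, -0.4]
finger_gap: 34.3
top org (array([540.4, 141.5], dtype=float32), np.float32(97.82), (np.float64(-83.6), np.float64(84.9)), array([[529.06516459, 224.30039514],
       [551.99220522,  57.32904331]]))
side org (array([542.1, 145.1], dtype=float32), np.float32(97.95), (np.float64(-87.3), np.float64(91.0)), array([[530.06154925, 231.57845513],
       [554.73798167,  54.97544448]]))
```

View pics/c10.png

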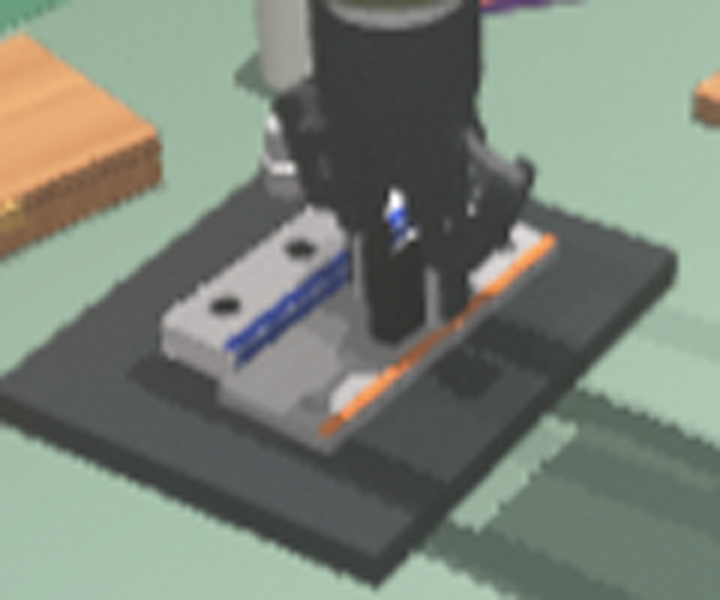

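Released: the fingers are clear of the bar and the straightedge hasn't moved. I'll retract straight up, then move back out of the view.

```bash
python3 -m crank '[[[0,0,-0.008,0,0,0],[0,0,-0.02,0,0,0],[0,0,-0.04,0,0,0],[0,0,-0.065,0,0,0],[0,0,-0.095,0,0,0],[0,0,-0.13,0,0,0],[0,0,-0.16,0,0,0]]]' && python3 -m crank '[[[-0.04,-0.01,0,0,0,0],[-0.09,-0.02,0,0,0,0],[-0.14,-0.03,0,0,0,0],[-0.19,-0.04,0,0,0,0],[-0.23,-0.04,0,0,0,0],[-0.25,-0.04,0,0,0,0],[-0.25,-0.04,0,0,0,0]]]'
python3 - <<'E'
from h import *
q,_=r.snapshot("side");p,_=r.snapshot("top")
cv2.imwrite("pics/top11.png",p)
crop(q,130,150,150,110,5,"c11.png");crop(p,150,110,120,110,5,"c11t.png")
print("blue",line(p,"top",(185,165,242,188),blu,40))
print("top org",line(p,"top",(180,185,252,212),org,30));print("side org",line(q,"side",(200,195,252,243),org,30))
p0=cv2.imread("pics/top0.png")
for t in("sleeve","brush","wrench","oil_can"): print(t,[(np.round(a["extent"]).tolist(),round(a["conf"],2)) for a in r.look_for(t,"top")][:2])
E
```

```text
time: 13.45
tool_pos: [559.0, 149.8, 173.7]
tcp_rot: [-179.9, -0.0, 97.9]
ft_force: [-0.4, 0.7, 0.5]
finger_gap: 34.3
time: 14.32
tool_pos: [554.3, -104.2, 174.6]
tcp_rot: [-179.9, -0.0, 97.8]
ft_force: [0.4, 0.0, -0.3]
finger_gap: 33.9
blue (array([605.1, 152.9], dtype=float32), np.float32(97.89), (np.float64(-78.9), np.float64(79.5)), array([[594.29954803, 231.07209998],
       [616.04746578,  74.21279928]]))
top org (array([539.8, 146.3], dtype=float32), np.float32(97.85), (np.float64(-89.0), np.float64(89.7)), array([[527.61797504, 234.43080484],
       [552.01728   ,  57.40367472]]))
side org (array([541.3, 149.7], dtype=float32), np.float32(98.03), (np.float64(-87.7), np.float64(95.7)), array([[529.08400766, 236.49533167],
       [554.69415915,  54.96621886]]))
sleeve [([229.0, 151.0, 233.0, 160.0], 0.4)]
brush [([127.0, 236.0, 145.0, 298.0], 0.84)]
wrench [([381.0, 242.0, 399.0, 303.0], 0.7)]
oil_can [([254.0, 112.0, 272.0, 138.0], 0.94)]
```

View pics/c11.png

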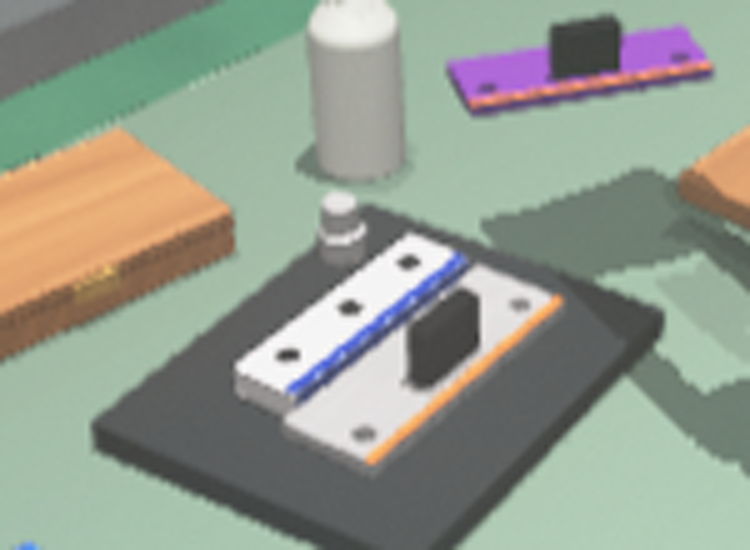

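View pics/top11.png

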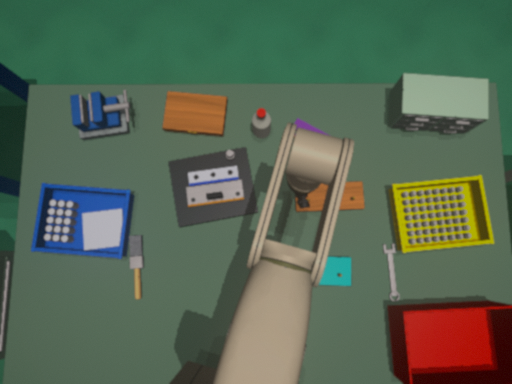

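View pics/c11t.png

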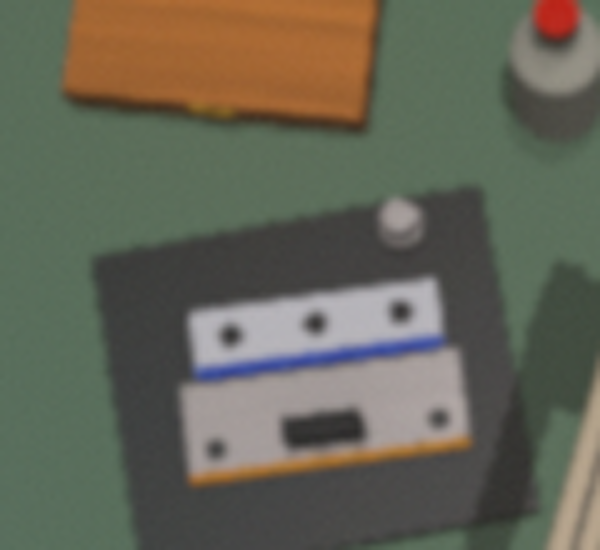

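```bash
python3 -c "
from bench import r
print(r.hand_in())"
```

```text
the job is handed in; nothing more can be done
None
```

I lifted the grey straightedge straight up off the brown rack's pins and laid it on the surface plate with its reference edge against the rail's blue face. I then let go, backed the arm clear and handed the job in at about 15 s. No verdict is reported.

**Last checks:**
- **Alignment:** the straightedge's orange stripe and the rail's blue stripe are parallel within 0.15° (97.85° from the top camera and 98.03° from the side, against 97.89°).
- **Centring:** its middle is about 2 mm off the rail's middle along the rail, against 20 mm allowed.
- **Flushness:** I felt contact with the blue face at about 10 N before releasing. The visible end of the stripe was in the same place after release. From the top camera, the distance between the two stripes came out about 1–1.5 mm larger than my estimate for full contact, which is about the camera's accuracy.
- **Height:** it touched down at the same reading it had on the rack, so it lies flat on the plate.
- **Bystanders:** the brush, wrench, bottle and sleeve look unmoved in the last top picture. The sleeve was found with only 0.4 confidence, so I checked it by eye.

**What disagreed:** the measured tool height ran about 25–30 mm lower than the fingertips seen in the side camera's depth. I used the images for the grasp height and the rack contact height for the set-down.

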